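Register a card on the scanner glass and shut the lid

TASK

The stiff plastic card lies face down and askew on the scanner's glass: get it ready to scan. Press lightly on its back and slide it, without putting a finger on the glass, until it lies square in the corner marked with the arrow with its edges up against both rulers; then ease the lid down until it is fully shut. Bring the card lightly against the rulers, press no harder than it takes, and leave the other things on the desk where they are.

Things in the scene. Friction and masses are not known exactly. Their poses are not given: they have to be found in the camera images.
- card_top (a point): Centre of the upper face of the card to be scanned: plain pale stiff plastic, 105 x 74 x 2 mm, 22 g, lying flat on the glass, turned up to 0.3 rad from square. x along its length, y along its width, z up. Too thin to grasp: it is moved by pressing on its upper face. It slides easily on the glass (friction 0.2); its matt back grips fingertips (1.2), so a press of 3 to 4 N drags it surely.
- corner (a point): The inner corner of the glass marked with a small dark arrow, far right as seen from the robot, at glass level. Axes: the scanner's; the glass reaches 216 mm from here along -x and 154 mm along +y. The rulers are the bezel's straight inner walls along x and y through this point, 3 mm above the glass. A card fully home has its length along x and its centre at x = -52.5, y = +37 mm from here.
- scanner: Pale grey flatbed scanner, fixed, 300 (x) x 230 (y) x 45 mm high without its lid, turned up to 0.2 rad. Its rubber feet hold it 0 to 8 mm higher than flat on the desk (varies). Origin: centre of its underside, x away from the robot, y left, z up. In its frame the bezel's top is at z = 45 mm, the glass at 42 mm. A 45 mm strip with flat buttons at the robot's end is not covered by the lid.
- glass: The scanner's dark glass plate, 216 x 154 mm, level. Its pose is that of the scanner (same origin and axes); its upper face is at z = 42 mm there. It does not give under the finger. Fingers must stay off it, and more than 30 N on it, even for a moment as the finger lands on the card, is too much: come down slowly (10 mm/s).
- bezel: The pale frame round the glass, 3 mm higher than it, whose inner walls are the rulers; pose as for the scanner (same origin and axes). The card should meet it lightly: over 7 N against a ruler is a jam, so stop when the push is felt to rise by 2 N or so, and keep the press light.
- lid_hinge (a point): Middle of the lid's hinge axis, which runs along the scanner's x on its left (+y) long side, 50.5 mm above the scanner's underside.
- lid (a joint): Opening angle of the lid, rad: 0 fully shut, 1.57 standing upright at the left of the glass (it begins at 1.45 to 1.6). Hinge friction keeps the lid wherever it is left; it takes 0.1 to 0.8 N m to move (0.45 N m of friction, plus or minus the lid's weight of 0.32 kg).
- lid_push (a point): Point on the lid's outer face (on top when shut), mid-length, 170 mm from the hinge axis, 55 mm from the free edge. x along the hinge, y towards the hinge, z the face's outward normal. The lid is a plate 255 mm long, 20 mm thick, its free edge 225 mm and its outer face 16.5 mm from the hinge axis. Open, this face looks left (+y). Shut, it is 67 mm above the scanner's underside.
- card_pile: Pile of five other cards of the same kind, 105 x 74 x 10 mm, lying on the desk to the right of the scanner; leave alone. Origin: centre of underside.
- marker: Capped marker pen, 135 x 15 mm, left lying across the button strip of the scanner (the end nearer the robot), just clear of where the lid comes down; leave alone. Origin: centre of underside.
- mouse: Black computer mouse, 105 x 60 x 36 mm, on the right; leave alone.
- mug: White mug, 80 mm wide, 95 mm high, at the far right; leave alone.
- stapler: Black desk stapler, 140 x 36 x 57 mm, on the left; leave alone.
- calculator: Dark pocket calculator, 150 x 90 x 17 mm, on the left; leave alone.
- radio: Hand-held two-way radio lying flat, 125 x 58 x 34 mm plus a stub aerial of 110 mm, beyond the scanner; leave alone.
- tape: Roll of tan packing tape, 84 mm across, 19 mm high, lying flat beyond the scanner on the right; leave alone.
There are look-alikes about, which are no part of the job. There is more than one size of the part that bears card_top; the job needs the smallest.

How it is judged:
By the outcome, as a careful person would: the job done as asked, in the order asked, and still so for the second after the job is handed in, with the robot touching nothing.
It also fails if it takes over 72 s, if anything falls off the work surface, if the arm or the gripper's body presses on something with over 40 N, if the wrist force passes 120 N, or if a joint passes its speed limit or range.

ROBOT

A 6-joint arm with a two-finger parallel gripper is mounted at the origin on the work surface. World frame = base frame: x ahead of the robot, y to its left, z up, the work surface at z = 0. Lengths are in mm, angles in rad, forces in N, time in s.
With the tool pointing down it reaches from about 250 to 775 mm from the base axis. Payload 4 kg.
Tool frame: the origin (TCP) lies on the centre line of the jaws, within the pads' length; the fingertips stand 22 mm ahead of it and the grasp point (between the pads) lies 3 mm ahead of it; z points along the fingers, y is the direction in which the jaws open and shut (so a half turn about z gives the same grasp; the last joint's range is limited). The gripper opens to 85 mm and grips with 20 to 120 N. Pads are 22 mm wide; open, the fingers measure 114 mm over their backs; the gripper's body (76 mm by 85 mm) begins 54 mm behind the grasp point. The pads swing forward as they close: fully open they stand 13 mm farther back than shut.
Start: joints at [1.12, 0.087, 1.371, -0, 1.684, -0.103], TCP at [187.467, 517.083, 219.341] pointing down, gripper open.
Joint ranges: [-3.1, 3.1], [-0.76, 2.03], [0.27, 2.55], [-1.08, 4.22], [0.17, 2.65], [-2.57, 2.57]. Speed limits (rad/s): [2.79, 2.79, 3.14, 3.14, 3.14, 3.14].

INTERFACE

Orientations are given as a rotation vector (axis times angle).
In Python, from cell import read_state, snapshot, close_job gives the robot as it stands.
- The arm moves only by the shell command python3 -m jog 'ROWS' [OPENING] [FORCE]. ROWS is JSON, a list of rows, each a list of 6 numbers: the shift along the world's x, y, z in cm, then the turn, a rotation vector about the world's x, y, z in degrees. In form: [[tx, ty, tz, ax, ay, az], ...]. A call has 1 to 20 rows; each row is the pose to reach, as a shift and turn from the pose commanded when the call began; what a row does not reach only later rows make up. A row lasts 1/8 s, in which the tool goes at most 62.5 mm and 10.7 degrees, less where a joint would pass 70% of its speed; a pose out of reach is approached as far as the arm can. A call with a gripper value outside its range is refused whole. OPENING is the closure, from -1 (fully open) to 1 (shut), so that 0 is half open, set as the call begins (- or left out, the last holds). The fingers move at their own pace and stop on an object; FORCE is the grip in N (left out, the last holds). Time passes only in rows, so rows that repeat a pose let the fingers close. It gives the time, the measured TCP pose, the force and the opening at its end, in the units of the state.
- read_state(): the state, without advancing time (a new reading comes with each control period).
- snapshot(name): name is "scene" or "side" or "wrist"; returns a dict with "color" (420x560x3 uint8, red, green, blue), "z_map" (420x560 float32, mm along the optical axis (not along the pixel's ray), 0 where there is no reading), "fx", "fy", "cx", "cy" (pixels), "k1" (the pictures are not rectified: a ray, as slopes to the right and down, at radius r is drawn at 1 + k1 r^2 times it, then the intrinsics apply), "cam_to_world" (4x4, takes a point from camera to world coordinates); the wrist camera has in their place "T_tool_cam" (4x4, takes a point from camera to tool coordinates, whose origin is the TCP and whose axes are the flange's). Camera axes: x right, y down, z forward; pixel columns grow to the right and rows downward; lengths in mm; the calibration is good to about 2 mm. A picture is of the moment at which its call begins: read the wrist's pose just before it.
- close_job(): hands the job in, once; it reports no verdict.
The state is a dict: "t": time; "joints": joint angles; "joint_velocities": joint speeds; "joint_torque": joint torques, N m; "ee_pos": TCP position; "tool_rot": TCP orientation; "wrist_force": force on the tool from outside, world axes, zero at the start; "ft_torque": the same for the moment, N m; "finger_gap": finger opening in mm.
Only numpy, scipy, OpenCV 4.12 (cv2) and the standard library are available. Lean on these libraries where they do the work, as an engineer would, in place of code of your own. Each camera call takes 0.05 s, during which the arm holds its last target. There are 200 camera calls.

## Working session

There is one attempt and no reset: what is moved stays moved. The work goes in short steps, Python scripts to look and compute and a shell command to move; the robot and the scene stay as the last step left them, time stands still between calls to the robot, and variables do not carry over. Pictures are saved under pics/ and viewed, about 8 in all and at most 12, crops included, and the job is handed in when it is done.

```bash
mkdir -p pics; cat > h.py <<'E'
import numpy as np, cv2
from cell import read_state, snapshot
from scipy.spatial.transform import Rotation as R
def cam(name):
    st=read_state(); s=snapshot(name)
    if 'cam_to_world' in s: T=np.array(s['cam_to_world'])
    else:
        W=np.eye(4); W[:3,:3]=R.from_rotvec(st['tool_rot']).as_matrix(); W[:3,3]=st['ee_pos']; T=W@np.array(s['T_tool_cam'])
    s['T']=T; return s
def rays(s,uv):
    K=np.array([[s['fx'],0,s['cx']],[0,s['fy'],s['cy']],[0,0,1.]])
    p=cv2.undistortPoints(np.array(uv,float).reshape(-1,1,2),K,np.array([s['k1'],0,0,0,0.]))[:,0]
    return np.c_[p,np.ones(len(p))]
def world(s,uv,z=None):
    r=rays(s,uv); T=s['T']
    if z is None:
        d=np.array([s['z_map'][int(round(v)),int(round(u))] for u,v in uv]); return (r*d[:,None])@T[:3,:3].T+T[:3,3]
    w=r@T[:3,:3].T; k=(z-T[2,3])/w[:,2]; return w*k[:,None]+T[:3,3]
def cloud(s):
    h,w=s['z_map'].shape; u,v=np.meshgrid(np.arange(w),np.arange(h))
    r=rays(s,np.c_[u.ravel(),v.ravel()]); P=(r*s['z_map'].ravel()[:,None])@s['T'][:3,:3].T+s['T'][:3,3]
    return P.reshape(h,w,3)
def project(s,P):
    M=np.linalg.inv(s['T']); q=np.atleast_2d(P)@M[:3,:3].T+M[:3,3]; x=q[:,:2]/q[:,2:]
    x=x*(1+s['k1']*(x**2).sum(1))[:,None]; return x*[s['fx'],s['fy']]+[s['cx'],s['cy']]
def save(s,f): cv2.imwrite('pics/'+f,s['color'][:,:,::-1])
E
python3 - <<'E'
from h import *
import pickle
for n in ('scene','side'):
    s=cam(n); save(s,n+'0.png'); pickle.dump(s,open(n+'0.pkl','wb'))
    print(n,s['T'][:3,3].round(), s['fx'],s['k1'],s['T'][:3,:3].round(2).tolist())
st=read_state(); print(st)
E
```

```text
scene [1348.  -65.  727.] 422.25089335108487 -0.04261972484550241 [[0.08, 0.61, -0.79], [1.0, -0.06, 0.05], [-0.01, -0.79, -0.62]]
side [966. 210. 960.] 403.93326973883944 0.01160113830315662 [[-0.45, 0.78, -0.43], [0.89, 0.4, -0.21], [0.01, -0.48, -0.88]]
{'t': 0.1, 'joints': array([ 1.11992020e+00,  8.79193653e-02,  1.37207804e+00, -2.07653087e-06,
        1.68358683e+00, -1.03099044e-01]), 'joint_velocities': array([ 2.44794223e-04, -1.66633501e-03, -3.44605459e-03,  1.16653128e-03,
       -1.01748787e-05, -6.67076842e-05]), 'joint_torque': array([ 2.13190127e-03, -3.53015935e+01, -3.14218283e+01, -2.24439339e-05,
        7.91636005e-03, -5.91513057e-06]), 'ee_pos': array([187.25069563, 516.66097123, 218.24798933]), 'tool_rot': array([-5.43444323e-01, -3.09367976e+00,  3.00949277e-03]), 'wrist_force': array([ 0.19883066, -0.19728594, -0.65781358]), 'ft_torque': array([0.01104135, 0.01850003, 0.02144458]), 'finger_gap': 85.26293022143398}
```

View pics/scene0.png

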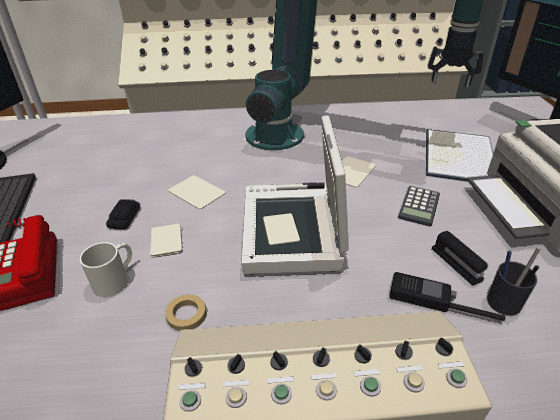

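View pics/side0.png

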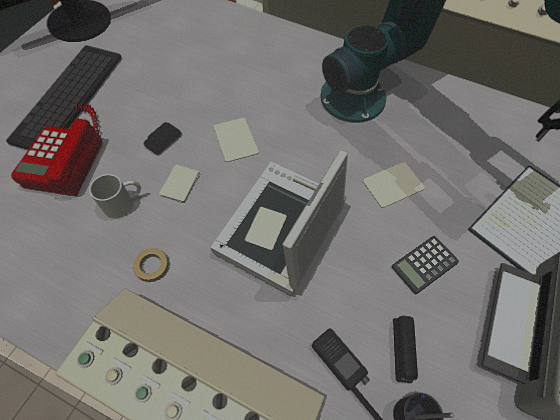

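Candidates for the card in the scene view: the pale card on the glass (281,228), the pile (166,240), and sheets on the desk at (196,190) and (355,170). By the description I choose (281,228). Next I'll measure it.

```bash
python3 - <<'E'
from h import *
import pickle
s=pickle.load(open('scene0.pkl','rb')); d=pickle.load(open('side0.pkl','rb'))
print('scene card,pile,paperL,paperR,glass,strip,bezel far', world(s,[(281,228),(166,240),(196,190),(355,170),(300,215),(300,248),(290,268),(315,185),(327,120),(345,245)]).round(0).tolist())
print('side card,glass,pile', world(d,[(267,228),(248,215),(180,183),(237,140),(346,155),(288,245)]).round(0).tolist())
E
python3 - <<'E'
import cv2
a=cv2.imread('pics/scene0.png')[110:290,220:370];b=cv2.imread('pics/side0.png')[140:300,200:360]
cv2.imwrite('pics/c0.png',cv2.hconcat([cv2.resize(a,(400,480),interpolation=2),cv2.resize(b,(400,480),interpolation=2)]))
E
```

```text
scene card,pile,paperL,paperR,glass,strip,bezel far [[569.0, -17.0, 51.0], [544.0, -306.0, 13.0], [319.0, -251.0, 2.0], [263.0, 237.0, 5.0], [519.0, 36.0, 47.0], [640.0, 22.0, 47.0], [680.0, -5.0, 26.0], [409.0, 89.0, 60.0], [459.0, 103.0, 279.0], [686.0, 115.0, 92.0]]
side card,glass,pile [[563.0, -14.0, 48.0], [551.0, -75.0, 46.0], [533.0, -304.0, 12.0], [322.0, -242.0, 4.0], [438.0, 111.0, 280.0], [680.0, 94.0, 283.0]]
```

View pics/c0.png

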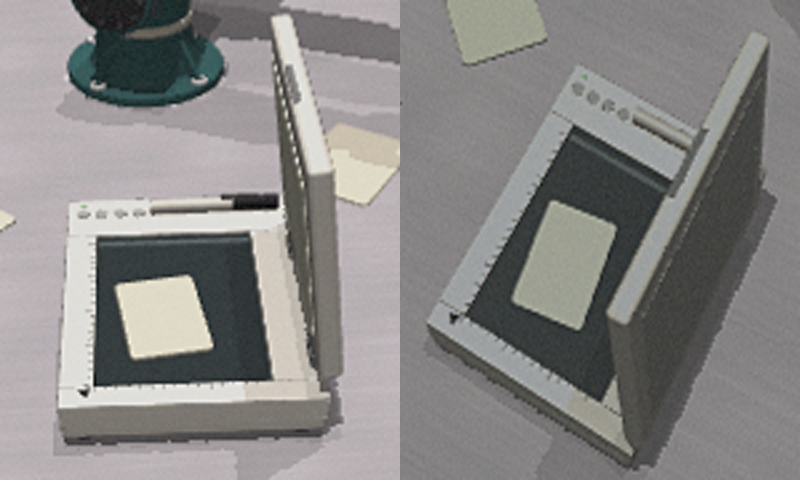

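The crop shows the card with rounded corners at left panel (165,317), the arrow corner at (85,393), and the marker on the strip at (215,203). Now I'll go round the lid to a wrist view.

```bash
python3 -m jog '[[1,-6,2,0,0,0],[2,-12,4,0,0,0],[4,-18,6,0,0,0],[5,-24,8,0,0,0],[7,-30,10,0,0,0],[8,-36,12,0,0,0],[10,-42,13,0,0,0],[12,-48,13,0,0,0],[16,-52,13,0,0,0],[20,-55,13,0,0,0],[25,-57,13,0,0,0],[29,-58,13,0,0,0],[31,-58,13,0,0,0],[31,-58,13,0,0,0],[31,-58,13,0,0,0]]' 1 40 
python3 - <<'E'
from h import *
import pickle
st=read_state(); print(st['t'],st['ee_pos'],st['tool_rot'],st['wrist_force'],st['finger_gap'])
s=cam('wrist'); save(s,'w0.png'); pickle.dump(s,open('w0.pkl','wb')); print(np.array(s['T_tool_cam']).round(2), s['T'][:3,3].round())
E
```

```text
t: 1.98
ee_pos: [496.8, -62.7, 349.3]
tool_rot: [-0.543, -3.094, -0.0]
wrist_force: [-1.5, 0.3, -0.4]
finger_gap: 0.1
1.975 [496.83023768 -62.74039125 349.28063045] [-5.43189569e-01 -3.09354822e+00 -7.18036736e-05] [-1.54720352  0.29102438 -0.42484248] 0.12685274969314997
[[   0.     -0.95   -0.31   79.95]
 [   1.      0.      0.      0.55]
 [   0.     -0.31    0.95 -154.37]
 [   0.      0.      0.      1.  ]] [422. -35. 504.]
```

View pics/w0.png

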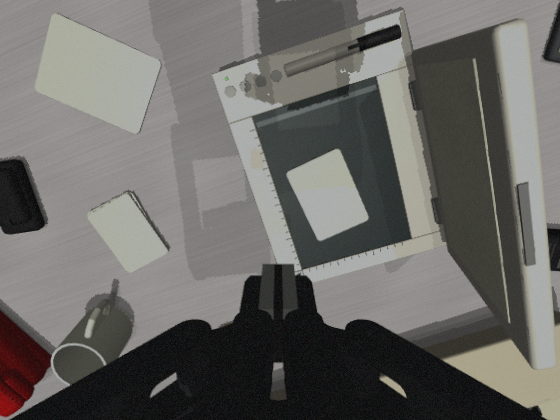

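Wrist view: the card is centred at about (328,195), the glass corners are at (253,117), (375,82), (411,238) and (298,270), and the fingertips at (278,270) sit near the arrow corner. I'll rectify it to a top view.

```bash
python3 - <<'E'
from h import *
import pickle
s=pickle.load(open('w0.pkl','rb')); C=cloud(s)
def med(u,v,r=6): return np.median(C[v-r:v+r,u-r:u+r].reshape(-1,3),0).round(1)
print('card',med(328,195),'glass',med(280,130),med(385,200),med(275,190,3),'bezelL',med(395,130,4),med(420,210,4),'desk',med(180,180),med(340,260,5))
# top view: X 440..720 up rows, Y 110..-140
z=47.; sc=2.5
X=np.arange(700,430,-1/sc); Y=np.arange(80,-130,-1/sc)
g=np.stack(np.meshgrid(Y,X),-1); P=np.c_[g[...,1].ravel(),g[...,0].ravel(),np.full(g[...,0].size,z)]
uv=project(s,P).reshape(len(X),len(Y),2).astype(np.float32)
t=cv2.remap(s['color'][:,:,::-1].copy(),uv,None,cv2.INTER_LINEAR); cv2.imwrite('pics/top0.png',t); print(t.shape)
# scene version
s2=pickle.load(open('scene0.pkl','rb')); uv=project(s2,P).reshape(len(X),len(Y),2).astype(np.float32)
t2=cv2.remap(s2['color'][:,:,::-1].copy(),uv,None,cv2.INTER_LINEAR)
o=cv2.hconcat([t,t2]); cv2.imwrite('pics/top0.png',cv2.resize(o,(800,int(800*o.shape[0]/o.shape[1]))) if o.shape[1]>800 else o); np.save('top.npy',o); print(o.shape)
E
```

```text
card [562.  -17.5  49.4] glass [463.5 -47.9  47.3] [594.4  50.8  47.5] [532.3 -79.3  49.3] bezelL [510.6  84.7  50.8] [622.5  90.1  50.5] desk [ 4.848e+02 -2.062e+02 -3.000e-01] [655.4 -29.8  49.7]
(675, 525, 3)
(675, 1050, 3)
```

View pics/top0.png

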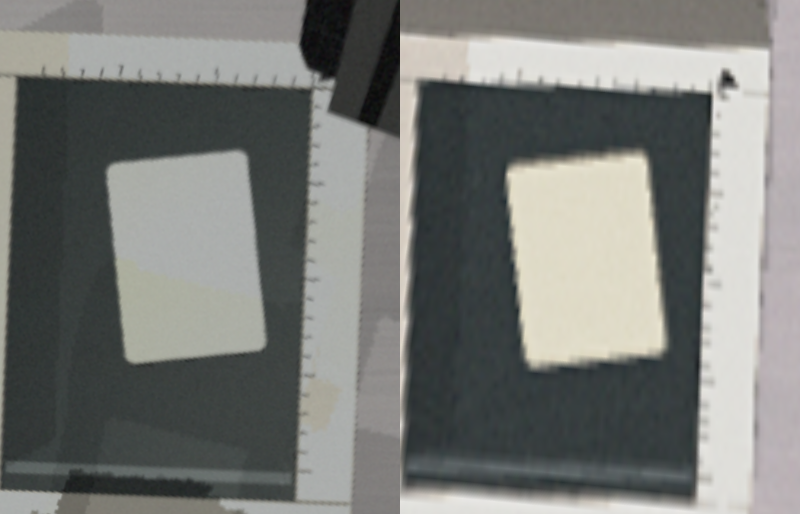

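The rectified view shows the card and both rulers clearly; the corner is at (313,89) in the left panel and (712,94) in the right. I'll fit the edges numerically.

```bash
cat >> h.py <<'E'
def top(s,z=47.,sc=2.5,x1=700,x0=430,y1=80,y0=-130):
    X=np.arange(x1,x0,-1/sc); Y=np.arange(y1,y0,-1/sc); g=np.stack(np.meshgrid(Y,X),-1)
    P=np.c_[g[...,1].ravel(),g[...,0].ravel(),np.full(g[...,0].size,z)]
    uv=project(s,P).reshape(len(X),len(Y),2).astype(np.float32)
    return cv2.remap(s['color'][:,:,::-1].copy(),uv,None,cv2.INTER_LINEAR)
E
python3 - <<'E'
from h import *
import pickle
for n,vr,hr in(('w0',(150,560),(30,380)),('scene0',(150,600),(50,380))):
    s=pickle.load(open(n+'.pkl','rb'))
    for z,what in((47.3,'glass'),(49.3,'card')):
        t=top(s,z); g=cv2.GaussianBlur(cv2.cvtColor(t,cv2.COLOR_BGR2GRAY),(3,3),0).astype(float)
        xy=lambda c,r:(700-r/2.5,80-c/2.5)
        if what=='card':
            m=(g>105).astype(np.uint8); l,lab,st,ce=cv2.connectedComponentsWithStats(m,connectivity=4)
            k=lab[270,250]; c=cv2.findContours((lab==k).astype(np.uint8),0,2)[0][0]; r=cv2.minAreaRect(c)
            print(n,'card ctr',np.round(xy(*r[0]),1),np.array(r[1])/2.5,'ang',r[2],st[k])
        else:
            pts=[]  # right ruler: last dark->bright transition searching rightwards from col 360 
            for rr in range(*vr,3):
                row=g[rr,355:430]; i=np.argmax(np.diff(row)); pts.append(xy(355+i+.5,rr))
            pts=np.array(pts); 
            def fit(x,y):
                p=np.polyfit(x,y,1)
                for _ in range(6): e=abs(np.polyval(p,x)-y); k=e<max(1,2*np.median(e)); p=np.polyfit(x[k],y[k],1)
                return p,k.sum(),np.std((np.polyval(p,x)-y)[k])
            a,na,sa=fit(pts[:,0],pts[:,1])
            q=[]
            for cc in range(*hr,3):
                col=g[80:150,cc]; i=np.argmin(np.diff(col)); q.append(xy(cc,80+i+.5))
            q=np.array(q); b,nb,sb=fit(q[:,1],q[:,0])
            # y=a0 x+a1 ; x=b0 y+b1
            x=(b[0]*a[1]+b[1])/(1-b[0]*a[0]); print(n,'corner',round(x,1),round(a[0]*x+a[1],1),'yaw ruler x',a[0],'ruler y',-b[0],na,nb,sa,sb)
E
```

```text
w0 corner 653.6 -84.0 yaw ruler x -0.0422010441752074 ruler y -0.04268810323428081 137 115 0.2881242218958635 0.33051890947359575
w0 card ctr [564.6 -17.7] [106.03858643  75.14425049] ang 84.14398956298828 [  140   199   210   280 49248]
scene0 corner 652.7 -83.8 yaw ruler x -0.045304647806628275 ruler y -0.03485671747431646 124 96 0.5514912900664019 0.8197735132602719
scene0 card ctr [566.5 -17.7] [109.72022705  76.5098999 ] ang 84.0754165649414 [  139   190   213   288 51298]
```

Wrist and scene views agree. The corner is at about (653.5,-84), scanner yaw about -0.0425, card centre about (564.6,-17.7) with yaw +0.102 (measured 106x75, so the right size), and glass z about 47.3. The card needs about (+38,-27) mm and -8.3°. I'll hover over its centre.

```bash
python3 -m jog '[[4,2.5,-3,0,0,0],[6.8,4.5,-8,0,0,0],[6.8,4.5,-13,0,0,0],[6.8,4.5,-18,0,0,0],[6.8,4.5,-22,0,0,0],[6.8,4.5,-24.5,0,0,0],[6.8,4.5,-26,0,0,0],[6.8,4.5,-26.8,0,0,0],[6.8,4.5,-27,0,0,0],[6.8,4.5,-27,0,0,0],[6.8,4.5,-27,0,0,0]]'
python3 -m jog '[[0,0,-0.1,0,0,0],[0,0,-0.2,0,0,0],[0,0,-0.3,0,0,0],[0,0,-0.4,0,0,0],[0,0,-0.4,0,0,0]]'
```

```text
t: 3.4
ee_pos: [566.1, -18.0, 80.4]
tool_rot: [0.543, 3.092, 0.0]
wrist_force: [0.3, -0.7, -0.3]
finger_gap: -0.1
t: 4.03
ee_pos: [565.4, -17.9, 75.1]
tool_rot: [-0.544, -3.094, -0.0]
wrist_force: [0.3, -0.2, -1.0]
finger_gap: 0.1
```

```bash
for i in 1 2; do python3 -m jog '[[0,0,-0.05,0,0,0],[0,0,-0.1,0,0,0],[0,0,-0.1,0,0,0]]' | egrep 'ee_pos|force'; done
```

```text
ee_pos: [565.4, -17.9, 74.3]
wrist_force: [-1.0, 0.1, 0.5]
ee_pos: [565.4, -17.9, 73.2]
wrist_force: [-1.2, 1.1, 0.1]
```

```bash
python3 -m jog '[[0,0,-0.05,0,0,0],[0,0,-0.05,0,0,0]]' | egrep 'ee_pos|force'; python3 -m jog '[[0,0,-0.05,0,0,0],[0,0,-0.05,0,0,0]]' | egrep 'ee_pos|force'
```

```text
ee_pos: [565.4, -17.9, 72.8]
wrist_force: [1.3, -0.3, 0.4]
ee_pos: [565.4, -17.9, 72.3]
wrist_force: [0.3, -0.2, 0.2]
```

```bash
python3 -m jog '[[0,0,-0.05,0,0,0],[0,0,-0.05,0,0,0]]' | egrep 'ee_pos|force'
```

```text
ee_pos: [565.4, -17.9, 71.8]
wrist_force: [-0.2, 0.6, 0.1]
```

```bash
python3 -m jog '[[0,0,-0.03,0,0,0],[0,0,-0.03,0,0,0]]' | egrep 'ee_pos|force'
```

```text
ee_pos: [565.5, -17.9, 71.5]
wrist_force: [0.9, 0.9, -0.5]
```

```bash
python3 -m jog '[[0,0,-0.03,0,0,0],[0,0,-0.03,0,0,0]]' | egrep 'ee_pos|force'
```

```text
ee_pos: [565.4, -17.9, 71.2]
wrist_force: [0.0, -0.2, 0.5]
```

```bash
python3 -m jog '[[0,0,-0.03,0,0,0],[0,0,-0.03,0,0,0]]' | egrep 'ee_pos|force'
```

```text
ee_pos: [565.4, -17.9, 70.9]
wrist_force: [-0.7, 0.4, -0.2]
```

```bash
python3 -m jog '[[0,0,-0.03,0,0,0],[0,0,-0.03,0,0,0]]' | egrep 'ee_pos|force'
```

```text
ee_pos: [565.4, -17.9, 70.6]
wrist_force: [0.2, 0.2, 0.1]
```

```bash
python3 -m jog '[[0,0,-0.03,0,0,0],[0,0,-0.03,0,0,0]]' | egrep 'ee_pos|force'
```

```text
ee_pos: [565.5, -17.9, 70.3]
wrist_force: [0.2, -0.2, 0.4]
```

```bash
python3 -m jog '[[0,0,-0.03,0,0,0],[0,0,-0.03,0,0,0]]' | egrep 'ee_pos|force'
```

```text
ee_pos: [565.5, -17.9, 70.0]
wrist_force: [0.3, -0.5, 0.3]
```

```bash
python3 -m jog '[[0,0,-0.03,0,0,0],[0,0,-0.03,0,0,0]]' | egrep 'ee_pos|force'
```

```text
ee_pos: [565.5, -17.9, 69.7]
wrist_force: [-0.0, 0.4, 0.7]
```

```bash
python3 -m jog '[[0,0,-0.03,0,0,0],[0,0,-0.03,0,0,0]]' | egrep 'ee_pos|force'
```

```text
ee_pos: [565.4, -17.9, 69.4]
wrist_force: [-0.0, 0.4, -0.4]
```

```bash
python3 -m jog '[[0,0,-0.03,0,0,0],[0,0,-0.03,0,0,0]]' | egrep 'ee_pos|force'
```

```text
ee_pos: [565.5, -17.9, 69.1]
wrist_force: [-0.4, -0.0, -0.7]
```

```bash
python3 -m jog '[[0,0,-0.03,0,0,0],[0,0,-0.03,0,0,0]]' | egrep 'ee_pos|force'
```

```text
ee_pos: [565.4, -17.9, 68.8]
wrist_force: [0.4, -0.8, -0.2]
```

```bash
python3 -m jog '[[0,0,-0.03,0,0,0],[0,0,-0.03,0,0,0]]' | egrep 'ee_pos|force'
```

```text
ee_pos: [565.4, -17.9, 68.5]
wrist_force: [-0.0, -0.1, 0.2]
```

```bash
python3 - <<'E'
from h import *
s=cam('wrist'); C=cloud(s); save(s,'w1.png')
for v in range(244,300,3): print(v,C[v,272:288:4,2].round(1), C[v,272:288:4,0].round(0))
print(np.median(C[190:225,270:290,2]))
E
```

```text
244 [222.9  49.2  49.5  49.8] [490. 560. 561. 562.]
247 [49.8 49.4 50.  50.6] [561. 562. 562. 563.]
250 [48.8 50.2 49.6 49.9] [563. 563. 564. 565.]
253 [49.1 50.  49.6 50.4] [565. 565. 566. 566.]
256 [49.8 49.7 50.6 50.3] [566. 567. 567. 568.]
259 [50.1 49.6 49.5 48.9] [567. 568. 569. 570.]
262 [49.5 49.6 49.7 50.6] [569. 570. 571. 571.]
265 [86.  85.3 86.5 85.2] [554. 555. 555. 556.]
268 [88.6 88.8 87.3 88.7] [554. 554. 556. 556.]
271 [91.1 91.5 90.4 91. ] [554. 554. 556. 556.]
274 [93.5 93.4 93.4 93.1] [554. 555. 555. 556.]
277 [96.4 96.8 95.4 95.3] [554. 554. 556. 556.]
280 [98.8 98.9 97.9 98.9] [554. 554. 556. 555.]
283 [ 99.7 102.2 101.3 100. ] [555. 554. 555. 556.]
286 [103.9 103.3 102.6 102.3] [554. 555. 555. 556.]
289 [104.8 105.2 105.2 104.7] [554. 555. 555. 556.]
292 [106.9 106.  107.6 107.8] [554. 555. 555. 555.]
295 [109.8 109.4 109.4 109.5] [554. 555. 555. 556.]
298 [111.3 112.6 111.2 111.6] [554. 554. 555. 555.]
49.558666644451336
```

View pics/w1.png

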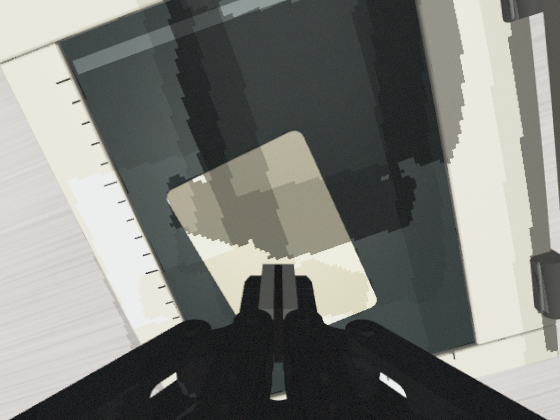

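The wrist view shows the tip at (278,264), with depth putting it about 35 mm above the card, which contradicts the 22 mm offset. I'll check it from the fixed cameras.

```bash
python3 - <<'E'
from h import *
st=read_state();p=st['ee_pos'];print(p,st['t'])
ims=[]
for n in('scene','side'):
    s=cam(n); uv=project(s,[p,p+[0,0,-22],[565,-18,49.4]]); print(n,uv.round(1).tolist())
    u,v=uv[0].astype(int); im=s['color'][v-50:v+50,u-50:u+50,::-1]; ims.append(cv2.resize(im,(400,400),interpolation=cv2.INTER_NEAREST))
    C=cloud(s); W=C[v-60:v+40,u-50:u+50].reshape(-1,3); d=np.hypot(*(W[:,:2]-p[:2]).T)
    for a in range(48,130,6): k=(d<22)&(abs(W[:,2]-a)<3); print(a,k.sum(),W[k].mean(0).round(0) if k.any() else '')
cv2.imwrite('pics/tip.png',cv2.hconcat(ims))
E
```

```text
[565.46625932 -17.90115978  68.52229897] 8.325
scene [[280.3, 221.5], [280.4, 228.4], [280.4, 227.4]]
48 148 [566. -17.  49.]
54 16 [566. -21.  51.]
60 0 
66 0 
72 0 
78 1 [571. -12.  80.]
84 12 [576. -20.  85.]
90 17 [575. -19.  90.]
96 27 [575. -18.  96.]
102 21 [575. -18. 102.]
108 26 [576. -17. 108.]
114 23 [574. -18. 114.]
120 23 [576. -18. 121.]
126 33 [574. -21. 126.]
side [[265.0, 224.6], [265.1, 228.6], [265.2, 227.9]]
48 82 [568. -15.  50.]
54 89 [571. -18.  52.]
60 0 
66 0 
72 0 
78 0 
84 1 [574. -13.  85.]
90 5 [575. -18.  90.]
96 9 [574. -16.  95.]
102 11 [575. -13. 102.]
108 6 [574. -17. 107.]
114 8 [575. -15. 113.]
120 8 [574. -18. 119.]
126 8 [576. -18. 127.]
```

View pics/tip.png

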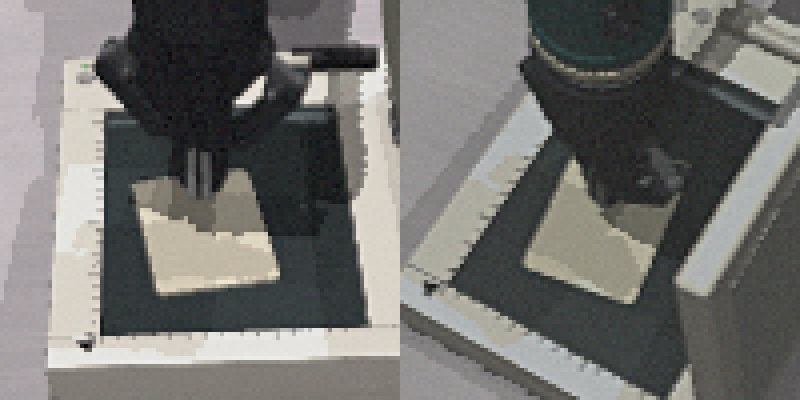

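Both fixed cameras agree with the wrist camera: the tips end at z≈84 with the TCP reading 68.5, so they stand about 15 mm behind the TCP rather than 22 mm ahead. The gap is about 34 mm. I'll go down 25 mm, then re-measure.

```bash
python3 -m jog '[[0,0,-0.3,0,0,0],[0,0,-0.6,0,0,0],[0,0,-0.9,0,0,0],[0,0,-1.2,0,0,0],[0,0,-1.5,0,0,0],[0,0,-1.8,0,0,0],[0,0,-2.1,0,0,0],[0,0,-2.4,0,0,0],[0,0,-2.5,0,0,0],[0,0,-2.5,0,0,0]]'
python3 - <<'E'
from h import *
p=read_state()['ee_pos']
for n in('wrist','scene'):
    s=cam(n); C=cloud(s).reshape(-1,3); d=np.hypot(*(C[:,:2]-p[:2]).T)
    for a in range(44,80,3): k=(d<16)&(abs(C[:,2]-a)<1.5); print(n,a,k.sum(),C[k].mean(0).round(1) if k.any() else '')
C=cloud(cam('wrist'))
for v in range(256,280,2): print(v,C[v,272:288:4,2].round(1), C[v,272:288:4,0].round(0))
E
```

```text
t: 9.68
ee_pos: [565.4, -17.9, 43.5]
tool_rot: [-0.544, -3.094, -0.0]
wrist_force: [-0.6, -0.3, 0.9]
finger_gap: 0.1
wrist 44 0 
wrist 47 42 [558.3 -14.9  48.3]
wrist 50 1312 [557.7 -15.5  49.6]
wrist 53 1 [556.3  -8.8  51.6]
wrist 56 0 
wrist 59 40 [555.1 -13.4  59.8]
wrist 62 164 [556.1 -14.6  62.1]
wrist 65 213 [556.8 -13.9  65. ]
wrist 68 245 [556.8 -14.5  68. ]
wrist 71 259 [556.9 -14.   71. ]
wrist 74 282 [556.8 -14.2  74.1]
wrist 77 276 [556.8 -14.4  77. ]
scene 44 0 
scene 47 11 [567.5 -16.2  47.7]
scene 50 38 [571.4 -18.6  50. ]
scene 53 2 [570.1  -8.2  52.6]
scene 56 1 [576.1 -19.6  57.1]
scene 59 3 [576.9 -19.6  58.9]
scene 62 9 [575.7 -19.8  62.1]
scene 65 7 [575.  -17.6  65.1]
scene 68 15 [575.2 -19.   68.1]
scene 71 6 [576.3 -20.2  71.1]
scene 74 15 [574.8 -19.2  73.9]
scene 77 9 [575.4 -15.7  77.3]
256 [50.1 49.2 49.3 49.3] [555. 556. 557. 557.]
258 [49.1 50.  50.3 49.7] [556. 557. 557. 558.]
260 [49.1 49.1 49.5 48.9] [557. 558. 558. 559.]
262 [49.6 50.  48.8 48.3] [558. 558. 560. 560.]
264 [60.  59.8 60.1 59.4] [554. 555. 555. 556.]
266 [62.4 62.  61.5 61. ] [554. 555. 555. 556.]
268 [63.5 63.5 63.8 63.5] [554. 555. 555. 556.]
270 [65.3 65.2 65.4 65.4] [554. 555. 555. 556.]
272 [67.3 66.1 67.8 67.4] [554. 555. 555. 556.]
274 [68.8 68.2 69.3 69. ] [554. 555. 555. 556.]
276 [70.5 69.9 71.1 69.4] [554. 555. 555. 556.]
278 [71.1 72.3 72.2 71. ] [555. 555. 555. 556.]
```

The gap is now about 9.5 mm.

```bash
python3 -m jog '[[0,0,-0.1,0,0,0],[0,0,-0.2,0,0,0],[0,0,-0.3,0,0,0],[0,0,-0.4,0,0,0],[0,0,-0.5,0,0,0],[0,0,-0.6,0,0,0],[0,0,-0.7,0,0,0],[0,0,-0.7,0,0,0]]'| egrep 'ee_pos|force'
```

```text
ee_pos: [566.3, -18.0, 37.9]
wrist_force: [-2.0, 0.6, 4.9]
```

```bash
python3 -m jog '[[0,0,-0.02,0,0,0],[0,0,-0.04,0,0,0],[0,0,-0.04,0,0,0]]'| egrep 'ee_pos|force'
```

```text
ee_pos: [566.4, -18.1, 37.9]
wrist_force: [-0.9, -0.5, 6.5]
```

```bash
python3 -m jog '[[0,0,-0.02,0,0,0],[0,0,-0.04,0,0,0],[0,0,-0.04,0,0,0]]'| egrep 'ee_pos|force'
```

```text
ee_pos: [566.6, -18.1, 37.9]
wrist_force: [-1.3, -0.5, 6.8]
```

Contact came at TCP z≈37.9 with about 4 N/mm. I'll ease back to about 3.5 N, then slide and turn to about 4 mm short of both rulers.

```bash
python3 -m jog '[[0,0,0.06,0,0,0],[0,0,0.12,0,0,0],[0,0,0.12,0,0,0]]'| egrep 'ee_pos|force'
```

```text
ee_pos: [566.5, -18.0, 37.9]
wrist_force: [1.0, 0.4, 5.1]
```

```bash
python3 -m jog '[[0.2,-0.15,0,0,0,-0.6],[0.5,-0.3,0,0,0,-1.2],[0.8,-0.5,0,0,0,-1.9],[1.1,-0.7,0,0,0,-2.7],[1.4,-0.9,0,0,0,-3.4]]'| egrep 'ee_pos|force'
```

```text
ee_pos: [579.8, -26.7, 37.9]
wrist_force: [-1.3, 1.5, 6.9]
```

```bash
python3 -m jog '[[0.2,-0.1,0.08,0,0,-0.5],[0.4,-0.3,0.08,0,0,-1],[0.4,-0.3,0.08,0,0,-1]]'| egrep 'ee_pos|force'
```

```text
ee_pos: [583.8, -30.0, 37.9]
wrist_force: [0.3, -0.3, 4.3]
```

```bash
python3 - <<'E'
from h import *
s=cam('wrist'); C=cloud(s); save(s,'w2.png')
f=[]
for i in range(5): f.append(read_state()['wrist_force'])
print(np.mean(f,0))
g=cv2.cvtColor(top(s,49.3),cv2.COLOR_BGR2GRAY); 
cv2.imwrite('pics/top2.png',top(s,48.3))
E
```

```text
[1.17952836 0.65740704 5.1646025 ]
```

View pics/top2.png

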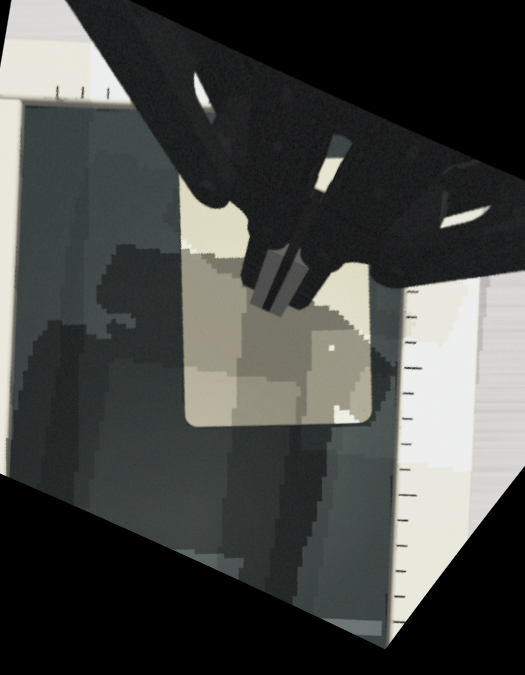

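The top view shows the card following the finger: near edge at row 426, right edge at col 370, turned half-way. About (20,-14) mm and -4° remain. I'll lighten the press a touch and continue to a few mm short.

```bash
python3 -m jog '[[0.2,-0.1,0.03,0,0,-0.5],[0.5,-0.3,0.03,0,0,-1.2],[0.8,-0.5,0.03,0,0,-2],[1.1,-0.7,0.03,0,0,-2.8],[1.4,-0.9,0.03,0,0,-3.6],[1.6,-1,0.03,0,0,-4],[1.6,-1,0.03,0,0,-4]]'| egrep 'ee_pos|force'
python3 - <<'E'
from h import *
s=cam('wrist'); cv2.imwrite('pics/top3.png',top(s,48.3)); save(s,'w3.png')
print(np.mean([read_state()['wrist_force'] for i in range(5)],0))
for z in (49.3,):
    g=cv2.GaussianBlur(cv2.cvtColor(top(s,z),cv2.COLOR_BGR2GRAY),(3,3),0).astype(float)
    q=[(c,350+np.argmin(np.diff(g[350:450,c]))) for c in range(250,400,5)]; print('near edge',q)
    q=[(r,160+np.argmax(np.diff(g[r,160:300]))) for r in range(180,370,6)]; print('left edge',q)
    q=[(r,340+np.argmin(np.diff(g[r,340:410])),340+np.argmax(np.diff(g[r,340:420]))) for r in range(260,380,6)]; print('right edge,ruler',q)
E
```

```text
ee_pos: [599.8, -40.2, 37.9]
wrist_force: [0.8, -0.1, 2.7]
[ 0.50075997 -0.72217215  3.24827488]
near edge [(250, np.int64(382)), (255, np.int64(382)), (260, np.int64(383)), (265, np.int64(383)), (270, np.int64(383)), (275, np.int64(383)), (280, np.int64(384)), (285, np.int64(384)), (290, np.int64(384)), (295, np.int64(384)), (300, np.int64(384)), (305, np.int64(385)), (310, np.int64(385)), (315, np.int64(385)), (320, np.int64(385)), (325, np.int64(386)), (330, np.int64(386)), (335, np.int64(386)), (340, np.int64(387)), (345, np.int64(387)), (350, np.int64(387)), (355, np.int64(387)), (360, np.int64(387)), (365, np.int64(387)), (370, np.int64(388)), (375, np.int64(388)), (380, np.int64(386)), (385, np.int64(382)), (390, np.int64(417)), (395, np.int64(358))]
left edge [(180, np.int64(210)), (186, np.int64(210)), (192, np.int64(209)), (198, np.int64(209)), (204, np.int64(209)), (210, np.int64(208)), (216, np.int64(208)), (222, np.int64(208)), (228, np.int64(208)), (234, np.int64(207)), (240, np.int64(207)), (246, np.int64(207)), (252, np.int64(206)), (258, np.int64(206)), (264, np.int6
[... 440 characters left out ...]
66, np.int64(392), np.int64(403)), (272, np.int64(391), np.int64(347)), (278, np.int64(391), np.int64(362)), (284, np.int64(391), np.int64(367)), (290, np.int64(391), np.int64(402)), (296, np.int64(390), np.int64(402)), (302, np.int64(390), np.int64(401)), (308, np.int64(357), np.int64(401)), (314, np.int64(390), np.int64(402)), (320, np.int64(389), np.int64(408)), (326, np.int64(389), np.int64(413)), (332, np.int64(388), np.int64(418)), (338, np.int64(388), np.int64(396)), (344, np.int64(388), np.int64(413)), (350, np.int64(388), np.int64(413)), (356, np.int64(387), np.int64(413)), (362, np.int64(387), np.int64(408)), (368, np.int64(387), np.int64(399)), (374, np.int64(387), np.int64(403))]
```

The card's yaw is now about -0.046, square within 0.004. Gaps are about 4.4 mm to the right ruler and about 4 mm to the far one, with the press at 3.2 N. I'll go to the right ruler first, slowly.

```bash
cat > f.py <<'E'
import sys;from h import *
s=[read_state() for _ in range(8)];print('f',np.mean([a['wrist_force'] for a in s],0).round(2),'p',np.mean([a['ee_pos'] for a in s],0).round(2),s[-1]['t'])
E
python3 -m jog '[[0,-0.07,0,0,0,0],[0,-0.14,0,0,0,0],[0,-0.21,0,0,0,0],[0,-0.28,0,0,0,0],[-0.01,-0.35,0,0,0,0],[-0.01,-0.35,0,0,0,0]]' >/dev/null; python3 f.py; python3 -m jog '[[0,-0.05,0,0,0,0],[0,-0.1,0,0,0,0],[0,-0.1,0,0,0,0]]' >/dev/null; python3 f.py
```

```text
f [0.52 0.4  2.7 ] p [599.25 -43.51  37.92] 14.675
f [ 0.41 -0.3   1.86] p [599.3  -44.45  37.96] 15.05
```

```bash
python3 -m jog '[[0,-0.03,0,0,0,0],[0,-0.06,0,0,0,0],[0,-0.06,0,0,0,0]]' >/dev/null; python3 f.py
```

```text
f [0.9  2.23 2.35] p [599.28 -44.54  37.93] 15.425
```

```bash
python3 -m jog '[[0,-0.03,0,0,0,0],[0,-0.06,0,0,0,0],[0,-0.06,0,0,0,0]]' >/dev/null; python3 f.py
```

```text
f [-1.28  2.02  0.79] p [599.31 -45.67  37.95] 15.8
```

The right ruler is felt (2.2 N), then the finger slips gently. I'll ease the push, restore the press, and slide to the far ruler.

```bash
python3 -m jog '[[0,0.02,-0.02,0,0,0],[0,0.03,-0.04,0,0,0],[0,0.03,-0.04,0,0,0]]' >/dev/null; python3 f.py; python3 -m jog '[[0.07,0,0,0,0,0],[0.14,0,0,0,0,0],[0.21,-0.01,0,0,0,0],[0.28,-0.01,0,0,0,0],[0.28,-0.01,0,0,0,0]]' >/dev/null; python3 f.py
```

```text
f [-0.96  0.62  3.91] p [599.42 -45.68  37.93] 16.175
f [-0.98  0.28  4.84] p [602.49 -45.52  37.93] 16.8
```

```bash
python3 -m jog '[[0.05,0,0,0,0,0],[0.1,0,0,0,0,0],[0.1,0,0,0,0,0]]' >/dev/null; python3 f.py
```

```text
f [-2.44  0.94  6.5 ] p [602.63 -45.54  37.92] 17.175
```

```bash
python3 -m jog '[[0.03,0,0,0,0,0],[0.06,0,0,0,0,0],[0.06,0,0,0,0,0]]' >/dev/null; python3 f.py
```

```text
f [-4.86  1.15  6.61] p [602.64 -45.53  37.92] 17.55
```

The far ruler is felt. I'll relax both forces and look.

```bash
python3 -m jog '[[-0.04,0,0.02,0,0,0],[-0.1,0,0.04,0,0,0],[-0.1,0,0.04,0,0,0]]' >/dev/null; python3 f.py
python3 - <<'E'
from h import *
s=cam('wrist'); t=top(s,48.3); save(s,'w4.png')
h=cv2.resize(t[60:420,150:450],(600,720),interpolation=cv2.INTER_CUBIC)[:600]; 
s2=cam('scene'); t2=top(s2,48.3); cv2.imwrite('pics/t4.png',cv2.hconcat([cv2.resize(t[60:420,150:470],(380,428)),cv2.resize(t2[60:420,150:470],(380,428))]))
E
```

```text
f [-0.78  0.17  4.61] p [602.64 -45.54  37.93] 17.925
```

View pics/t4.png

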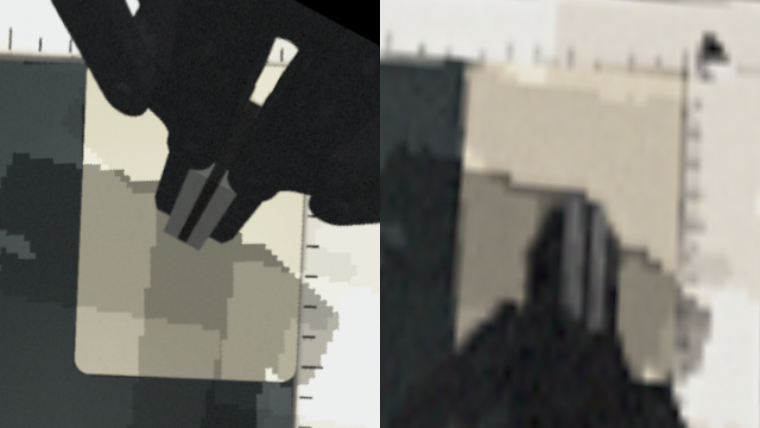

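The card sits home against both rulers: far edge along the wall at (85,65), right edge at (300,200..375). I'll lift straight off, measure the card's gaps clear of the finger, and locate the lid.

```bash
python3 -m jog '[[0,0,0.1,0,0,0],[0,0,0.3,0,0,0],[0,0,1,0,0,0],[0,0,3,0,0,0],[0,0,7,0,0,0],[0,0,12,0,0,0],[-2,0,17,0,0,0],[-6,0,22,0,0,0],[-10,0,26,0,0,0],[-12,0,28,0,0,0],[-12,0,28,0,0,0]]'
python3 - <<'E'
from h import *
import pickle
o=[]
for n in ('wrist','scene','side'):
    s=cam(n); pickle.dump(s,open(n+'5.pkl','wb')); save(s,n+'5.png')
    t=top(s,48.3); o.append(cv2.resize(t[60:420,150:470],(340,382)))
cv2.imwrite('pics/t5.png',cv2.hconcat(o[:2])); np.set_printoptions(suppress=True)
ex=np.array([.9991,-.0425,0]);ey=np.array([.0425,.9991,0]);c0=np.array([653.5,-84,0])
for n in('side','scene'):
    C=cloud(pickle.load(open(n+'5.pkl','rb'))).reshape(-1,3); S=np.c_[(C-c0)@ex,(C-c0)@ey,C[:,2]]
    k=(S[:,0]>-190)&(S[:,0]<-10)&(S[:,1]>130)&(S[:,1]<290)&(S[:,2]>20)
    for z in range(30,300,20):
        q=S[k&(abs(S[:,2]-z)<10)]; 
        if len(q)>5: print(n,z,len(q),np.percentile(q[:,1],[2,25,50,75,98]).round(1))
    k=(S[:,2]>200)&(S[:,2]<300)&(S[:,1]>150)&(S[:,1]<230); print('x extent',np.percentile(S[k,0],[1,99]),'zmax',np.percentile(S[k,2],99.5))
print(read_state()['joints'].round(2))
E
```

```text
t: 19.4
ee_pos: [482.9, -45.5, 321.5]
tool_rot: [0.767, 3.039, 0.001]
wrist_force: [1.4, 0.4, 0.3]
finger_gap: -0.1
side 50 171 [130.4 135.5 142.1 150.2 164.4]
side 70 12 [209.1 209.8 210.  210.2 210.3]
side 90 116 [208.1 208.7 209.1 209.6 210.4]
side 110 142 [205.8 206.7 207.2 207.8 208.7]
side 130 153 [203.6 204.3 204.9 205.4 206.2]
side 150 162 [201.  201.8 202.5 203.1 203.8]
side 170 170 [198.6 199.5 200.2 200.8 201.5]
side 190 180 [196.4 197.2 197.8 198.4 199.2]
side 210 185 [194.2 195.  195.5 196.  196.8]
side 230 206 [191.7 192.5 193.1 193.7 194.6]
side 250 236 [188.7 189.9 190.7 191.3 192. ]
side 270 328 [167.6 185.5 187.4 188.1 189.4]
side 290 652 [169.1 173.7 178.  182.1 186.2]
x extent [-626.19304362   22.14656725] zmax 298.3571301270535
scene 50 1263 [131.2 146.4 162.4 178.8 193.4]
scene 70 15 [189.9 190.5 191.9 192.6 192.9]
scene 90 8 [185.1 185.2 185.4 185.6 188.8]
scene 110 36 [182.9 183.4 184.  184.4 185.2]
scene 130 42 [180.7 181.2 181.7 182.2 182.8]
scene 150 45 [178.2 178.8 179.5 180.  180.6]
scene 170 43 [176.  176.5 177.1 177.6 178. ]
scene 190 43 [173.7 174.1 174.7 175.3 175.8]
scene 210 49 [171.4 172.  172.5 172.9 173.5]
scene 230 49 [169.  169.7 170.2 170.6 171.2]
scene 250 94 [168.  168.6 168.9 169.5 170.1]
scene 270 281 [167.1 168.3 171.4 177.4 186.4]
scene 290 162 [169.  174.5 178.5 181.4 184.4]
x extent [-1594.63762365    25.28555012] zmax 298.32461912820565
[-0.21 -0.05  1.32  0.    1.87 -1.29]
```

View pics/t5.png

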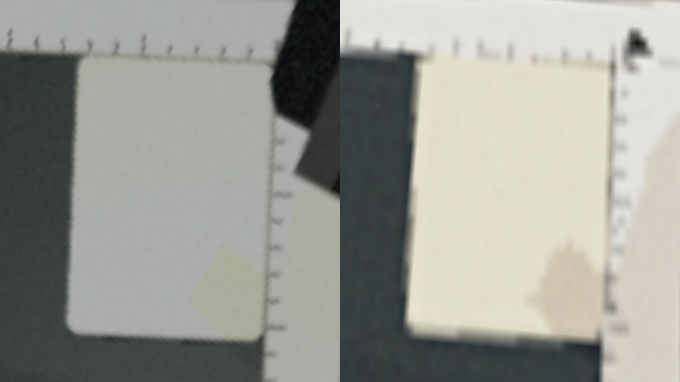

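Both views show the card flush along both rulers (10 views used). Lid: outer face tilted 0.114 rad, so θ≈1.456, hinge at 196 mm from the corner along +y, z≈56. I'll work out an arc that pushes at r=200 on the outer face with a vertical tool.

```bash
cat > arc.py <<'E'
from h import *
ex=np.array([.9991,-.0425,0]);ey=np.array([.0425,.9991,0]);c0=np.array([653.5,-84,0])
def tcp(th,r=200,w=11,clear=0):
    y=196.4-r*np.cos(th)+16.5*np.sin(th)+w+clear; z=56+r*np.sin(th)+16.5*np.cos(th)-11.6
    return c0-103*ex+y*ey+[0,0,z]
if __name__=='__main__':
    a=tcp(1.456,clear=24); p=read_state()['ee_pos']; print('start',a,'shift cm',((a-p)/10).round(2))
    for th in np.r_[1.456,np.arange(1.4,-0.01,-.1),0]: print(round(th,2),((tcp(th)-a)/10).round(2))
E
python3 arc.py
```

```text
start [560.15020742 145.05763332 244.97360882] shift cm [ 7.71 19.04 -7.13]
1.46 [-0.1 -2.4  0. ]
1.4 [-0.15 -3.52 -0.07]
1.3 [-0.23 -5.5  -0.34]
1.2 [-0.32 -7.45 -0.82]
1.1 [-0.4  -9.34 -1.48]
1.0 [ -0.47 -11.16  -2.34]
0.9 [ -0.55 -12.88  -3.37]
0.8 [ -0.62 -14.49  -4.56]
0.7 [ -0.68 -15.97  -5.91]
0.6 [ -0.74 -17.31  -7.4 ]
0.5 [ -0.79 -18.49  -9.02]
0.4 [ -0.83 -19.51 -10.75]
0.3 [ -0.87 -20.35 -12.57]
0.2 [ -0.89 -21.   -14.47]
0.1 [ -0.91 -21.46 -16.42]
-0.0 [ -0.92 -21.73 -18.41]
0.0 [ -0.92 -21.73 -18.41]
```

```bash
python3 -m jog '[[1,4,1.5,0,0,0],[3,9,1.5,0,0,0],[5,14,1.5,0,0,0],[7,19,1.5,0,0,0],[7.7,22.5,1.5,0,0,0],[7.7,23.5,-1,0,0,0],[7.7,23,-4,0,0,0],[7.7,21,-6,0,0,0],[7.7,19.5,-7,0,0,0],[7.7,19,-7.1,0,0,0],[7.7,19,-7.1,0,0,0]]'; python3 -m jog '[[0,-0.5,0,0,0,0],[0,-1,0,0,0,0],[-0.1,-1.5,0,0,0,0],[-0.1,-2,0,0,0,0],[-0.1,-2.4,0,0,0,0],[-0.1,-2.8,0,0,0,0],[-0.1,-3.2,0,0,0,0],[-0.1,-3.5,-0.1,0,0,0]]'; python3 arc.py | head -1
```

```text
t: 20.92
ee_pos: [560.3, 144.4, 247.7]
tool_rot: [0.77, 3.045, 0.001]
wrist_force: [-1.0, 0.2, 0.4]
finger_gap: 0.3
t: 21.92
ee_pos: [558.6, 109.5, 246.1]
tool_rot: [-0.768, -3.046, -0.0]
wrist_force: [-1.1, 2.3, 0.7]
finger_gap: 0.2
start [560.15020742 145.05763332 244.97360882] shift cm [ 0.15  3.55 -0.11]
```

Contact on the lid at about 2.3 N. I'll swing it down along the arc.

```bash
python3 -m jog '[[0,-0.6,-0.1,0,0,0],[-0.1,-1.3,-0.3,0,0,0],[-0.1,-1.95,-0.45,0,0,0],[-0.1,-2.6,-0.6,0,0,0],[-0.1,-3.3,-0.75,0,0,0],[-0.2,-3.9,-0.95,0,0,0],[-0.2,-4.5,-1.15,0,0,0],[-0.2,-5.2,-1.35,0,0,0],[-0.25,-5.8,-1.6,0,0,0],[-0.3,-6.4,-1.9,0,0,0],[-0.3,-7,-2.15,0,0,0],[-0.3,-7.6,-2.45,0,0,0],[-0.35,-8.2,-2.8,0,0,0],[-0.4,-8.8,-3.1,0,0,0],[-0.4,-9.35,-3.5,0,0,0],[-0.4,-9.9,-3.85,0,0,0],[-0.45,-10.4,-4.25,0,0,0],[-0.45,-10.95,-4.65,0,0,0]]'; python3 arc.py|head -1; python3 - <<'E'
from h import *
ex=np.array([.9991,-.0425,0]);ey=np.array([.0425,.9991,0]);c0=np.array([653.5,-84,0])
p=read_state()['ee_pos']
s=cam('side');save(s,'s6.png');C=cloud(s).reshape(-1,3); S=np.c_[(C-c0)@ex,(C-c0)@ey,C[:,2]]
k=(S[:,0]>-60)&(S[:,0]<0)&(S[:,1]>30)&(S[:,1]<230)&(S[:,2]>60)
for y in range(40,230,15):
    q=S[k&(abs(S[:,1]-y)<7)]
    if len(q): print(y,np.median(q[:,2]).round(1))
E
```

```text
t: 24.18
ee_pos: [554.2, -0.3, 199.3]
tool_rot: [-0.769, -3.046, -0.0]
wrist_force: [-0.5, 1.2, 1.1]
finger_gap: 0.3
start [560.15020742 145.05763332 244.97360882] shift cm [ 0.6  14.53  4.57]
40 223.8
55 228.3
70 215.1
85 199.8
100 183.8
115 168.7
130 156.0
145 136.9
160 120.6
175 104.9
190 87.5
205 62.9
```

The lid is at θ≈0.81, as planned. Continuing to about 0.1.

```bash
python3 -m jog '[[0,-0.5,-0.45,0,0,0],[-0.1,-1,-0.9,0,0,0],[-0.1,-1.45,-1.35,0,0,0],[-0.1,-1.9,-1.85,0,0,0],[-0.15,-2.35,-2.35,0,0,0],[-0.15,-2.8,-2.85,0,0,0],[-0.15,-3.2,-3.4,0,0,0],[-0.2,-3.6,-3.9,0,0,0],[-0.2,-3.95,-4.45,0,0,0],[-0.2,-4.3,-5.05,0,0,0],[-0.2,-4.65,-5.6,0,0,0],[-0.2,-5,-6.2,0,0,0],[-0.25,-5.3,-6.8,0,0,0],[-0.25,-5.55,-7.4,0,0,0],[-0.25,-5.8,-8,0,0,0],[-0.3,-6.1,-8.9,0,0,0],[-0.3,-6.45,-9.9,0,0,0],[-0.3,-6.7,-10.9,0,0,0],[-0.3,-6.9,-11.85,0,0,0],[-0.3,-6.9,-11.85,0,0,0]]'
```

```text
t: 26.72
ee_pos: [550.3, -68.8, 79.5]
tool_rot: [-0.768, -3.043, -0.0]
wrist_force: [-0.2, 0.9, 0.4]
finger_gap: -0.1
```

```bash
python3 -m jog '[[0,0,-0.15,0,0,0],[0,-0.1,-0.3,0,0,0],[0,-0.1,-0.45,0,0,0],[0,-0.1,-0.6,0,0,0],[0,-0.1,-0.75,0,0,0],[0,-0.2,-0.9,0,0,0],[0,-0.2,-1.05,0,0,0],[0,-0.2,-1.2,0,0,0],[0,-0.2,-1.35,0,0,0],[0,-0.2,-1.45,0,0,0],[0,-0.2,-1.55,0,0,0],[0,-0.2,-1.6,0,0,0],[0,-0.2,-1.6,0,0,0]]'>/dev/null;python3 f.py
```

```text
f [-0.22  0.11 -0.99] p [551.23 -70.81  64.95] 28.35
```

```bash
python3 -m jog '[[0,0,-0.06,0,0,0],[0,0,-0.12,0,0,0],[0,0,-0.18,0,0,0],[0,0,-0.24,0,0,0],[0,0,-0.24,0,0,0]]'>/dev/null;python3 f.py
```

```text
f [-0.39  0.4   0.59] p [551.26 -70.88  62.53] 28.975
```

```bash
python3 -m jog '[[0,0,-0.06,0,0,0],[0,0,-0.12,0,0,0],[0,0,-0.12,0,0,0]]'>/dev/null;python3 f.py
```

```text
f [0.63 0.05 0.61] p [551.24 -70.85  61.33] 29.35
```

```bash
python3 -m jog '[[0,0,-0.05,0,0,0],[0,0,-0.1,0,0,0],[0,0,-0.1,0,0,0]]'>/dev/null;python3 f.py
```

```text
f [-1.63 -0.52  3.22] p [551.29 -70.91  60.9 ] 29.725
```

```bash
python3 -m jog '[[0,0,-0.05,0,0,0],[0,0,-0.1,0,0,0],[0,0,-0.1,0,0,0]]'>/dev/null;python3 f.py
```

```text
f [-3.57  0.98  7.91] p [551.3  -70.9   60.82] 30.1
```

It stops at 60.85, exactly the predicted fully shut height (60.9), and the force rises. I'll lift off and check.

```bash
python3 -m jog '[[0,0,0.1,0,0,0],[0,0,0.4,0,0,0],[0,0,1.5,0,0,0],[0,0,4,0,0,0],[0,0,8,0,0,0],[-3,0,13,0,0,0],[-8,0,18,0,0,0],[-13,0,22,0,0,0],[-17,0,25,0,0,0],[-18,0,25,0,0,0],[-18,0,25,0,0,0]]'
python3 - <<'E'
from h import *
import pickle
ex=np.array([.9991,-.0425,0]);ey=np.array([.0425,.9991,0]);c0=np.array([653.5,-84,0])
for n in('side','scene'):
    s=cam(n);save(s,n+'7.png');C=cloud(s).reshape(-1,3); S=np.c_[(C-c0)@ex,(C-c0)@ey,C[:,2]]
    k=(S[:,0]>-180)&(S[:,0]<0)&(S[:,1]>-10)&(S[:,1]<190)&(S[:,2]>55)&(S[:,2]<120)
    print(n,np.polyfit(S[k,1],S[k,2],1),np.polyfit(S[k,0],S[k,2],1),np.median(S[k,2]))
    a=pickle.load(open(n+'0.pkl','rb'))['color'].astype(int); d=abs(a-s['color']).max(2)>60
    print('moved px', [(x[0],x[1],x[2],x[3],x[4]) for x in cv2.connectedComponentsWithStats(d.astype(np.uint8))[2][1:] if x[4]>25])
E
```

```text
t: 31.48
ee_pos: [371.2, -70.9, 309.5]
tool_rot: [0.769, 3.044, 0.0]
wrist_force: [-0.8, 0.4, -0.7]
finger_gap: 0.1
side [-7.49995857e-03  7.52864827e+01] [-1.05552843e-03  7.45217839e+01] 74.77199054483981
moved px [(np.int32(443), np.int32(0), np.int32(41), np.int32(18), np.int32(499)), (np.int32(544), np.int32(0), np.int32(16), np.int32(23), np.int32(277)), (np.int32(263), np.int32(13), np.int32(46), np.int32(80), np.int32(2215)), (np.int32(323), np.int32(34), np.int32(21), np.int32(23), np.int32(285)), (np.int32(322), np.int32(58), np.int32(17), np.int32(23), np.int32(228)), (np.int32(418), np.int32(75), np.int32(22), np.int32(31), np.int32(142)), (np.int32(337), np.int32(76), np.int32(12), np.int32(14), np.int32(28)), (np.int32(371), np.int32(93), np.int32(59), np.int32(47), np.int32(959)), (np.int32(536), np.int32(108), np.int32(24), np.int32(34), np.int32(388)), (np.int32(304), np.int32(127), np.int32(31), np.int32(23), np.int32(117)), (np.int32(295), np.int32(146), np.int32(8), np.int32(12), np.int32(35)), (np.int32(327), np.int32(146), np.int32(27), np.int32(28), np.int32(19
[... 816 characters left out ...]
p.int32(62), np.int32(1117)), (np.int32(239), np.int32(96), np.int32(7), np.int32(13), np.int32(30)), (np.int32(247), np.int32(109), np.int32(10), np.int32(12), np.int32(76)), (np.int32(258), np.int32(117), np.int32(13), np.int32(6), np.int32(39)), (np.int32(350), np.int32(117), np.int32(77), np.int32(30), np.int32(841)), (np.int32(255), np.int32(125), np.int32(69), np.int32(60), np.int32(1514)), (np.int32(429), np.int32(130), np.int32(33), np.int32(18), np.int32(384)), (np.int32(324), np.int32(142), np.int32(24), np.int32(128), np.int32(1297)), (np.int32(276), np.int32(187), np.int32(47), np.int32(4), np.int32(89)), (np.int32(242), np.int32(197), np.int32(93), np.int32(65), np.int32(3157))]
```

View pics/scene7.png

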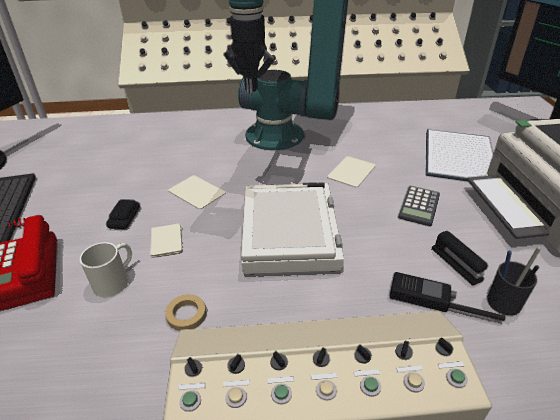

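The scene shows the lid shut and level, the marker still behind it at (315,185), and the other objects in place. The robot is touching nothing, so I'm handing in.

```bash
python3 -c "from cell import close_job; print(close_job())"
```

```text
the job is handed in; nothing more can be done
None
```

The card is square in the arrow corner against both rulers, the lid is shut, and the job was handed in at about 31.5 s with the robot touching nothing.

**Card:** I pressed on its back, slid and turned it, then nudged it against the right ruler (about 2 N) and the far ruler. Two camera views after lift-off showed it flush along both rulers.

**Lid:** I swung it down by its outer face and pressed until it stopped. It stopped at TCP z 60.85 mm, against 60.9 mm predicted for fully shut. The fixed cameras read it level within 0.004 to 0.008 rad. Nothing else on the desk looked moved.

**Checks that disagreed or ran over:**
- **Fingertip position:** all three cameras, and then the contact itself, put the fingertips about 12–15 mm behind the TCP, not 22 mm ahead as stated. I worked from the measured contact height.
- **Press force:** it briefly reached about 6 to 7 N instead of 3 to 4 N, and I eased it back.
- **Far ruler push:** it peaked at about 4.9 N before I relaxed it. That is more than the suggested 2 N rise but under the 7 N jam limit.

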